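# Turn the pastel tray and slide it into its rails

## Robot

A 7-joint arm with a two-finger parallel gripper is mounted at the origin on a cart in front of the work surface, level with it; the furniture and walls round the work are solid. World frame = base frame: x ahead of the robot, y to its left, z up, the work surface at z = 0. Lengths are in mm, angles in rad, forces in N, time in s.
With the tool pointing down it reaches from about 350 to 900 mm from the base axis. Payload 8.1 kg.
Tool frame: the origin (TCP) lies midway between the tips of the shut fingers; the grasp point (between the pads) lies 19 mm behind it; z points along the fingers, y is the line along which they close (so a half turn about z gives the same grasp; the last joint's range is limited). The gripper opens to 85 mm and grips with 20 to 120 N. Pads are 22 mm wide; open, the fingers measure 114 mm over their backs; the gripper's body (76 mm by 85 mm) begins 54 mm behind the grasp point. The pads swing forward as they close: fully open they stand 13 mm farther back than shut.
Start: joints at [0.998, 0.434, 0.025, 1.573, -0.012, 1.134, -0.075], TCP at [282.923, -557.312, 231.323] pointing down, gripper open.
Joint ranges: [-2.62, 2.62], [-0.44, 2.09], [-1.27, 1.32], [0.08, 2.57], [-1.32, 4.46], [0.12, 2], [-2.74, 2.74]. Speed limits (rad/s): [2.22, 2.22, 3.01, 3.01, 3.14, 3.14, 3.14].

## Interface

Orientations are given as a 3x3 rotation matrix whose columns are the frame's x, y, z axes.
In Python, from rig import bot, eyes, ticket gives the robot as it stands.
- The arm moves only by the tool drive_tool, never from a script. Its argument "targets" is a list of rows, each a list of 7 numbers: the shift along the tool's x, y, z in units of 0.1 m (1.0 is 0.1 m), then the turn, a rotation vector about the tool's x, y, z in units of pi/4 rad (1.0 is pi/4 rad), then the closure, from 0 (fully open) to 1 (shut). In form: [[dx, dy, dz, wx, wy, wz, claw], ...]. A call has exactly 8 rows; each row is the pose to reach, as a shift and turn from the pose commanded when the call began, along the tool's axes at that moment; what a row does not reach only later rows make up. A row lasts 1/8 s, in which the tool goes at most 62.5 mm and 10.7 degrees, less where a joint would pass 70% of its speed; a pose out of reach is approached as far as the arm can. A call with a number of a shift or a turn outside -1 to 1 is refused whole. A call with a gripper value outside its range is refused whole. The fingers move at their own pace and stop on an object; the grip force is fixed at half the most. Time passes only in rows, so rows that repeat a pose let the fingers close, or fill a call up. It gives the time, the measured TCP pose, the force, the opening and the grip force at its end, in the units of the state.
- bot.get_obs(): the state, without advancing time (a new reading comes with each control period).
- eyes.get_image(name): name is "scene" or "top"; returns the picture (420x560x3 uint8, blue, green, red); there is no depth.
- eyes.camera_info(name): a dict with "intrinsics" (3x3 intrinsics, pixels), "pose" (4x4, takes a point from camera to world coordinates). Camera axes: x right, y up, looking along -z (the intrinsics and any distortion apply to the point x, -y, -z); pixel columns grow to the right and rows downward; lengths in mm; the calibration is good to about 2 mm. A picture is of the moment at which its call begins. camera_info takes no time and is no camera call.
- ticket.finish_job(): hands the job in; it is judged then, once.
The state is a dict: "time_s": time; "joints": joint angles; "qvel": joint speeds; "tau": joint torques, N m; "eef_pos": TCP position; "tcp_rot": TCP orientation; "contact_force": force on the tool from outside, world axes, zero at the start; "wrist_torque": the same for the moment, N m; "width": finger opening in mm; "gripper_force": force on a finger pad.
Only numpy, scipy, OpenCV 4.12 (cv2) and the standard library are available. Lean on these libraries where they do the work, as an engineer would, in place of code of your own. Each camera call takes 0.05 s, during which the arm holds its last target. There are 200 camera calls.

## Task

Put the small wooden pastel tray away in the pair of wooden guide rails on the grey drawing board. Its wide front is facing the wrong way, so turn the tray end for end, then slide it in under the rail lips, plain end first, until it is fully home with its wide front up against the ends of the rails. Let go of it and leave it lying flat there.

Things in the scene. Friction and masses are not known exactly. Their poses are not given: they have to be found in the camera images.
- tray_grip (a point): Grip point on the tray's handle, mid-length, 77 mm above the underside. Handle: upright board 12 mm thick along the tray's middle line, 80 mm long, top edge 95 mm up; grip it across its thickness. Axes: x along the tray from wide front to plain end, z up. Pale wood, loose, 0.17 to 0.35 kg, stands on the grey drawing board, wide front away from the robot. Plain end is 52 mm along +x of this point.
- tray_plain_end (a point): Middle of the plain end of the tray, at its underside; axes as tray_grip. Body: open box 104 mm long, 64 wide, 24 high. The other end carries the wide front board (120 wide, 36 high, 12 thick) with a wooden knob 16 mm across that sticks out 12 mm more. From tray_grip the front's inner face lies 52 mm along -x, the knob's end 76 mm.
- guide: Guide fixed on the grey drawing board (board top z = 28 mm): two wooden rails with lips, closed by a back stop. Origin: centre of the open mouth at board-top height, between the rail ends; x points inwards (roughly away from the robot), z up. Passage 84 mm wide, 114 deep. Lips 36 to 44 mm above the board leave a centred slot 56 mm wide for the handle. Outside width 112 mm: the wide front cannot enter.
- guide_home (a point): Where the middle of the tray's plain end lies when the tray is fully home: on the guide's middle line, 104 mm inside the mouth, at board-top height; axes as guide. The inner face of the wide front then touches the rail ends.

How it is judged:
By the outcome, as a careful person would: the job done as asked, in the order asked, and still so for the second after the job is handed in, with the robot touching nothing.
It also fails if it takes over 35 s, if anything falls off the work surface, if the arm or the gripper's body presses on something with over 40 N, if the wrist force passes 120 N, or if a joint passes its speed limit or range.

## Working session

There is one attempt and no reset: what is moved stays moved. The work goes in short steps, Python scripts to look and compute and a tool call to move; the robot and the scene stay as the last step left them, time stands still between calls to the robot, and variables do not carry over. Pictures are saved under pics/ and viewed, at most 10 in all, crops included, and the job is handed in when it is done.

Besides the shell and the picture viewer there is one more tool, called after "Request:" in YAML: its name, and indented under it one key for each argument. drive_tool: Moves the arm, as the interface text tells. Its arguments: {"type":"object","properties":{"targets":{"type":"array","items":{"type":"array","items":{"type":"number"}}}},"required":["targets"]}

```bash
mkdir -p pics; python3 - <<'E'
from rig import bot,eyes
import cv2
for n in("scene","top"):
    cv2.imwrite(f"pics/{n}0.png",eyes.get_image(n)); c=eyes.camera_info(n); print(n,c)
o=bot.get_obs(); print(o["time_s"],o["eef_pos"],o["tcp_rot"],o["width"])
E
```

```text
scene {'intrinsics': array([[518.24870588,   0.        , 283.00478577],
       [  0.        , 518.24870588, 207.84753585],
       [  0.        ,   0.        ,   1.        ]]), 'pose': array([[-7.78494747e-01,  4.74350989e-01, -4.11019546e-01,
         1.13098789e+02],
       [-6.27472323e-01, -5.72554694e-01,  5.27692719e-01,
         5.53404529e+02],
       [ 1.49803927e-02,  6.68709399e-01,  7.43372939e-01,
         8.72870658e+02],
       [ 0.00000000e+00,  0.00000000e+00,  0.00000000e+00,
         1.00000000e+00]])}
top {'intrinsics': array([[514.95581177,   0.        , 281.05672438],
       [  0.        , 514.95581177, 206.43120042],
       [  0.        ,   0.        ,   1.        ]]), 'pose': array([[ 1.19172063e-02,  9.86675959e-01, -1.62260690e-01,
         3.43692868e+02],
       [-9.99842929e-01,  1.38871810e-02,  1.10119904e-02,
         2.02041398e+01],
       [ 1.31186097e-02,  1.62103972e-01,  9.86686477e-01,
         1.29225230e+03],
       [ 0.00000000e+00,  0.00000000e+00,  0.00000000e+00,
         1.00000000e+00]])}
0.1 [ 282.69802808 -556.90560156  230.61487169] [[ 8.91662806e-01  4.52699532e-01 -7.57314097e-04]
 [ 4.52700142e-01 -8.91662053e-01  1.16839662e-03]
 [-1.46335640e-04 -1.38465201e-03 -9.99999031e-01]] 85.28278128615858
```

View pics/scene0.png

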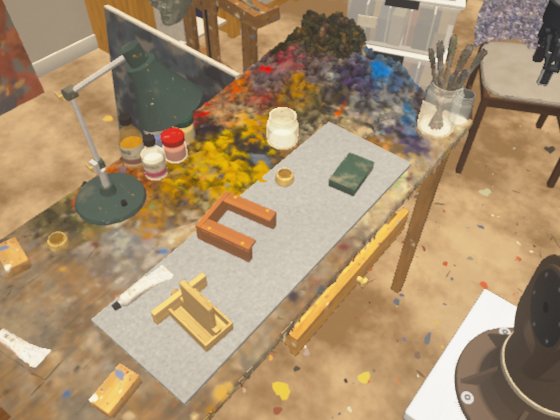

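View pics/top0.png

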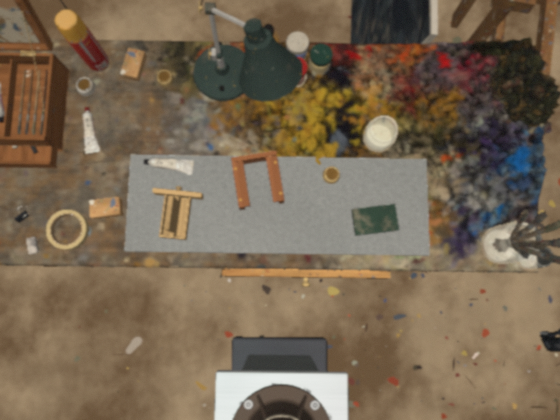

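The scene view has the tray at about (195,315) with its front up-left, and the guide at (235,225). The top view has the tray at (177,213), front at (177,193), and the guide at (260,180) with its mouth down. I'll enlarge both to read the corners.

```bash
python3 - <<'E'
import cv2
a=cv2.imread("pics/top0.png")[140:250,140:300]; cv2.imwrite("pics/topc.png",cv2.resize(a,None,fx=5,fy=5,interpolation=cv2.INTER_CUBIC))
a=cv2.imread("pics/scene0.png")[185:355,140:285]; cv2.imwrite("pics/scenec.png",cv2.resize(a,None,fx=3.5,fy=3.5,interpolation=cv2.INTER_CUBIC))
E
```

```text
(no output)
```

View pics/topc.png

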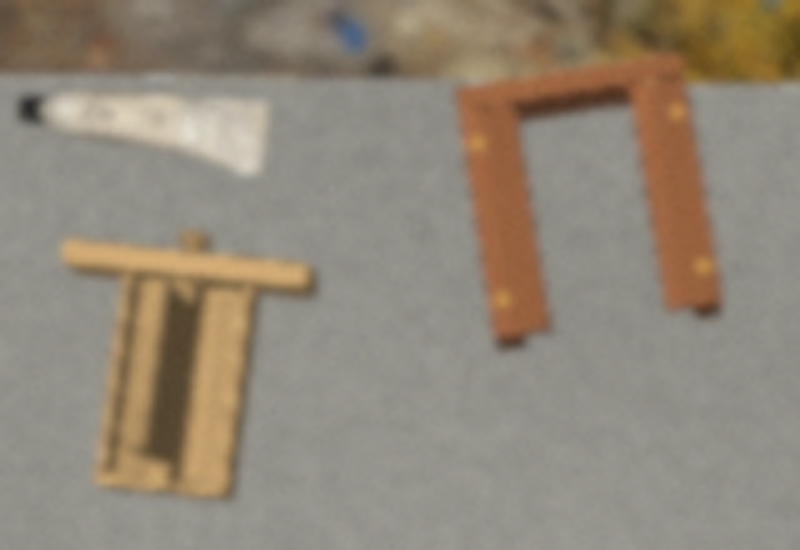

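View pics/scenec.png

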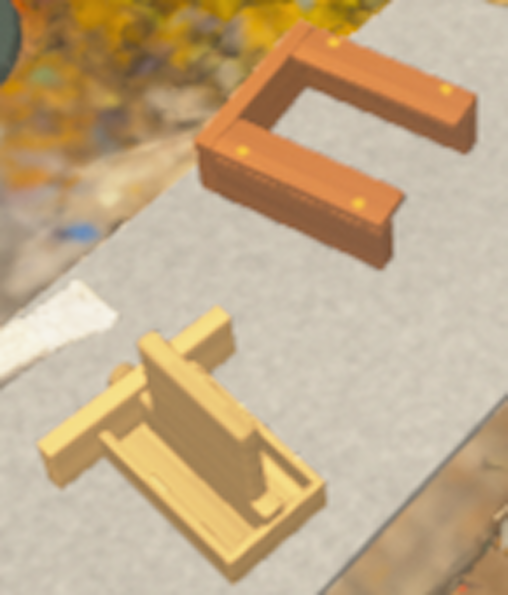

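The crops show the corners clearly:
- **Tray, top crop:** front corners (63,240) and (314,265), plain end (98,485) to (230,495).
- **Guide, top crop:** mouth (495,338) to (720,300).
- **Scene crop:** tray handle top (140,340) to (260,430), guide mouth (383,222) to (475,95).

Next I'll fit poses from both views.

```bash
cat > h.py <<'E'
import numpy as np
from rig import bot,eyes
from scipy.optimize import least_squares
C={n:eyes.camera_info(n) for n in("scene","top")}
def proj(n,P):
    p=(np.atleast_2d(P)-C[n]["pose"][:3,3])@C[n]["pose"][:3,:3]
    p=p*[1,-1,-1]; u=p@C[n]["intrinsics"].T; return u[:,:2]/u[:,2:]
def place(v,M):
    c,s=np.cos(v[3]),np.sin(v[3]); return np.array(M)@np.array([[c,s,0],[-s,c,0],[0,0,1]])+v[:3]
def full(n,p,off,f): return (np.array(p)+.5)/f-.5+np.array(off)
T=lambda p: full("top",p,(140,140),5)
S=lambda p: full("scene",p,(140,185),3.5)
def fit(obs,v0):
    def r(v): return np.concatenate([(proj(n,place(v,[m]))[0]-p) for n,m,p in obs])
    return least_squares(r,v0,loss="soft_l1"),r
E
python3 - <<'E'
from h import *
t=[("top",m,T(p)) for m,p in [((-64,-60,36),(63,240)),((-52,-60,36),(63,266)),((-64,60,36),(314,265)),((-52,60,36),(310,289)),((52,-32,24),(98,485)),((52,32,24),(230,495))]]
t+=[("scene",m,S(p)) for m,p in [((-64,-60,36),(40,445)),((-52,-60,36),(60,462)),((-64,60,36),(218,308)),((-52,60,36),(235,322)),((52,-32,24),(232,560)),((52,32,24),(325,487)),((-40,-6,95),(140,340)),((-40,6,95),(157,332)),((40,-6,95),(245,438)),((40,6,95),(260,430))]]
s,r=fit(t,[450,200,28,3.1]); print("tray",s.x.round(3)); print(r(s.x).reshape(-1,2).round(1).tolist())
print("plain",place(s.x,[(52,0,0)]),"handle top in topcrop",((proj("top",place(s.x,[(-40,0,95),(40,0,95)]))-140)*5).round())
for B in (122,126,130):
    g=[("top",m,T(p)) for m,p in [((0,56,44),(495,338)),((0,28,44),(549,330)),((0,-28,44),(668,308)),((0,-56,44),(720,300)),((B,56,44),(460,92)),((B,-56,44),(680,55))]]
    g+=[("scene",m,S(p)) for m,p in [((0,56,44),(383,222)),((0,28,44),(405,195)),((0,-28,44),(456,124)),((0,-56,44),(475,95)),((B,56,44),(198,145)),((B,-56,44),(303,22))]]
    q,r=fit(g,[450,0,28,0.1]); print(B,"guide",q.x.round(3),q.cost); print(r(q.x).reshape(-1,2).round(1).tolist())
E
```

```text
tray [520.323 264.778  19.952   3.057]
[[0.9, -0.0], [0.2, -0.4], [-0.4, -0.2], [-0.2, -0.2], [-0.0, -0.2], [-0.2, 0.3], [0.0, 0.3], [-1.6, -0.4], [0.7, -0.3], [-0.1, -0.6], [0.3, 1.9], [1.0, -0.9], [-0.7, 1.5], [-0.1, -0.4], [-0.3, 1.7], [0.9, -0.5]]
plain [[468.5107972  269.18898408  19.95229138]] handle top in topcrop [[158. 276.]
 [135. 446.]]
122 guide [552.535  54.087  23.667  -6.099] 2.9811926696996256
[[-0.2, -0.2], [0.5, -0.6], [-0.4, -0.0], [0.6, -0.4], [-1.1, 0.4], [0.1, 0.4], [-0.7, 1.1], [0.3, -1.0], [-0.4, 0.5], [0.8, -0.2], [0.3, -0.2], [0.1, -0.0]]
126 guide [551.596  53.674  22.549  -6.102] 4.630163489342617
[[0.0, 0.2], [0.7, -0.1], [-0.2, 0.5], [0.8, 0.2], [-1.0, -0.7], [0.1, -0.6], [-0.2, 1.5], [0.8, -0.6], [0.1, 0.9], [1.3, 0.3], [-0.8, -0.6], [-0.8, -0.3]]
130 guide [5.51358e+02 5.34200e+01 2.14530e+01 1.80000e-01] 10.510078608174128
[[0.1, 0.3], [0.8, 0.0], [-0.1, 0.7], [0.9, 0.4], [-1.0, -2.1], [0.0, -2.0], [-0.1, 1.8], [0.9, -0.3], [0.3, 1.3], [1.5, 0.6], [-2.2, -1.1], [-2.1, -0.7]]
```

```bash
cat >> h.py <<'E'
from scipy.spatial.transform import Rotation as Ro
def Rt(yaw): c,s=np.cos(yaw),np.sin(yaw); return np.array([[c,s,0],[s,-c,0],[0,0,-1.]])
def go(p,R,tp,ty):
    "one call: the shift and turn rows, clipped; returns row and nominal new pose"
    d=R.T@(np.array(tp)-p)/100; d/=max(1,abs(d).max())
    w=Ro.from_matrix(R.T@Rt(ty)).as_rotvec()/(np.pi/4); w/=max(1,abs(w).max())
    d,w=d.round(3),w.round(3)
    return np.r_[d,w], p+R@d*100, R@Ro.from_rotvec(w*np.pi/4).as_matrix()
E
python3 - <<'E'
from h import *
t=[("top",m,T(p)) for m,p in [((-64,-60,36),(63,240)),((-52,-60,36),(63,266)),((-64,60,36),(314,265)),((-52,60,36),(310,289)),((52,-32,24),(98,485)),((52,32,24),(230,495))]]
t+=[("scene",m,S(p)) for m,p in [((-64,-60,36),(40,445)),((-52,-60,36),(60,462)),((-64,60,36),(218,308)),((-52,60,36),(235,322)),((52,-32,24),(232,560)),((52,32,24),(325,487)),((-40,-6,95),(140,340)),((-40,6,95),(157,332)),((40,-6,95),(245,438)),((40,6,95),(260,430))]]
B=122
g=[("top",m,T(p)) for m,p in [((0,56,44),(495,338)),((0,28,44),(549,330)),((0,-28,44),(668,308)),((0,-56,44),(720,300)),((B,56,44),(460,92)),((B,-56,44),(680,55))]]
g+=[("scene",m,S(p)) for m,p in [((0,56,44),(383,222)),((0,28,44),(405,195)),((0,-28,44),(456,124)),((0,-56,44),(475,95)),((B,56,44),(198,145)),((B,-56,44),(303,22))]]
for nm,o,v in(("tray",t,[520,265,3.057]),("guide",g,[552,54,.182])):
  for cam in (("top","scene"),("top",),("scene",)):
    f=lambda v:np.concatenate([proj(n,place([v[0],v[1],28,v[2]],[m]))[0]-p for n,m,p in o if n in cam])
    s=least_squares(f,v,loss="soft_l1"); print(nm,cam,s.x.round(3),s.cost.round(2))
o=bot.get_obs(); p,R=o["eef_pos"],o["tcp_rot"]
# board/lamp checks
for n,uv,z in(("top",(127,253),28),("top",(428,253),28),("top",(275,95),250)):
    k=np.linalg.inv(C[n]["intrinsics"])@[*uv,1]; d=C[n]["pose"][:3,:3]@(k*[1,-1,-1]); c=C[n]["pose"][:3,3]; print(uv,(c+d*(z-c[2])/d[2]).round())
for i in range(9):
    ty=np.arctan2(R[1,0],R[0,0]) if i<4 else 3.057
    row,p,R=go(p,R,[520,265,220],ty); print(row.tolist(),p.round(),np.arctan2(R[1,0],R[0,0]).round(3))
E
```

```text
tray ('top', 'scene') [517.643 266.014   3.057] 13.64
tray ('top',) [518.716 263.219   3.061] 0.54
tray ('scene',) [516.24  267.713   3.053] 7.41
guide ('top', 'scene') [5.51085e+02 5.51630e+01 1.85000e-01] 4.8
guide ('top',) [5.51476e+02 5.40810e+01 1.78000e-01] 1.15
guide ('scene',) [5.50083e+02 5.65290e+01 1.90000e-01] 1.72
(127, 253) [431. 381.  28.]
(428, 253) [ 441. -357.   28.]
(275, 95) [755.  24. 250.]
[0.933, -1.0, 0.018, -0.002, 0.0, -0.0] [ 321. -426.  229.] 0.47
[0.933, -1.0, 0.017, 0.0, 0.0, 0.0] [ 359. -294.  227.] 0.47
[0.933, -1.0, 0.017, 0.0, 0.0, 0.0] [ 396. -163.  225.] 0.47
[0.933, -1.0, 0.017, 0.0, 0.0, 0.0] [434. -31. 224.] 0.47
[0.934, -1.0, 0.016, -0.0, 0.0, -1.0] [472. 100. 222.] 1.255
[1.0, -0.034, 0.012, -0.0, 0.0, -1.0] [500. 196. 221.] 2.041
[0.523, 0.488, 0.009, -0.0, 0.0, -1.0] [520. 265. 220.] 2.826
[0.0, -0.0, -0.0, -0.0, 0.0, -0.294] [520. 265. 220.] 3.057
[0.0, -0.0, -0.0, -0.0, -0.0, -0.0] [520. 265. 220.] 3.057
```

Request:
drive_tool:
  targets:
    - [0.1,-0.1,0,0,0,0,0]
    - [0.3,-0.3,0,0,0,0,0]
    - [0.5,-0.5,0,0,0,0,0]
    - [0.65,-0.7,0,0,0,0,0]
    - [0.8,-0.85,0,0,0,0,0]
    - [0.93,-1,0,0,0,0,0]
    - [0.93,-1,0,0,0,0,0]
    - [0.93,-1,0,0,0,0,0]

```text
time_s: 1.1
eef_pos: [320.4, -426.7, 231.4]
tcp_rot: [[0.892, 0.452, -0.0], [0.452, -0.892, -0.001], [-0.0, 0.001, -1.0]]
contact_force: [0.6, -0.7, 0.1]
width: 85.5
gripper_force: 0.0
```

Request:
drive_tool:
  targets:
    - [0.1,-0.1,0,0,0,0,0]
    - [0.2,-0.25,0,0,0,0,0]
    - [0.35,-0.4,0,0,0,0,0]
    - [0.5,-0.55,0,0,0,0,0]
    - [0.65,-0.7,0,0,0,0,0]
    - [0.8,-0.85,0,0,0,0,0]
    - [0.93,-1,0,0,0,0,0]
    - [0.93,-1,0,0,0,0,0]

```text
time_s: 2.1
eef_pos: [358.6, -292.7, 231.4]
tcp_rot: [[0.89, 0.456, 0.0], [0.456, -0.89, 0.0], [0.0, -0.0, -1.0]]
contact_force: [0.7, -0.4, -0.4]
width: 85.3
gripper_force: 0.0
```

Request:
drive_tool:
  targets:
    - [0.1,-0.1,0,0,0,0,0]
    - [0.2,-0.25,0,0,0,0,0]
    - [0.35,-0.4,0,0,0,0,0]
    - [0.5,-0.55,0,0,0,0,0]
    - [0.65,-0.7,0,0,0,0,0]
    - [0.8,-0.85,0,0,0,0,0]
    - [0.93,-1,0,0,0,0,0]
    - [0.93,-1,0,0,0,0,0]

```text
time_s: 3.1
eef_pos: [396.2, -162.3, 231.4]
tcp_rot: [[0.891, 0.455, 0.0], [0.455, -0.891, 0.0], [0.0, -0.0, -1.0]]
contact_force: [-0.1, -0.2, -1.2]
width: 85.1
gripper_force: 0.0
```

Request:
drive_tool:
  targets:
    - [0.1,-0.1,0,0,0,0,0]
    - [0.2,-0.25,0,0,0,0,0]
    - [0.35,-0.4,0,0,0,0,0]
    - [0.5,-0.55,0,0,0,0,0]
    - [0.65,-0.7,0,0,0,0,0]
    - [0.8,-0.85,0,0,0,0,0]
    - [0.93,-1,0,0,0,0,0]
    - [0.93,-1,0,0,0,0,0]

```text
time_s: 4.1
eef_pos: [433.9, -31.0, 231.3]
tcp_rot: [[0.891, 0.454, 0.0], [0.454, -0.891, 0.0], [0.0, -0.0, -1.0]]
contact_force: [0.1, -0.1, 0.2]
width: 85.5
gripper_force: 0.0
```

Request:
drive_tool:
  targets:
    - [0.1,-0.1,0,0,0,-0.1,0]
    - [0.2,-0.25,0,0,0,-0.25,0]
    - [0.35,-0.4,0,0,0,-0.4,0]
    - [0.5,-0.55,0,0,0,-0.55,0]
    - [0.65,-0.7,0,0,0,-0.7,0]
    - [0.8,-0.85,0,0,0,-0.85,0]
    - [0.93,-1,0,0,0,-1,0]
    - [0.93,-1,0,0,0,-1,0]

```text
time_s: 5.1
eef_pos: [471.4, 99.2, 231.2]
tcp_rot: [[0.31, 0.951, -0.0], [0.951, -0.31, 0.0], [0.0, -0.0, -1.0]]
contact_force: [-0.4, -0.1, 0.4]
width: 85.2
gripper_force: 0.0
```

Request:
drive_tool:
  targets:
    - [0.1,0,0,0,0,-0.1,0]
    - [0.25,0,0,0,0,-0.25,0]
    - [0.4,-0.01,0,0,0,-0.4,0]
    - [0.55,-0.02,0,0,0,-0.55,0]
    - [0.7,-0.02,0,0,0,-0.7,0]
    - [0.85,-0.03,0,0,0,-0.85,0]
    - [1,-0.03,0,0,0,-1,0]
    - [1,-0.03,0,0,0,-1,0]

```text
time_s: 6.1
eef_pos: [499.6, 194.2, 231.0]
tcp_rot: [[-0.45, 0.893, -0.0], [0.893, 0.45, -0.0], [-0.0, -0.001, -1.0]]
contact_force: [0.1, -0.6, -0.6]
width: 85.6
gripper_force: 0.0
```

Request:
drive_tool:
  targets:
    - [0.05,0.05,0.05,0,0,-0.1,0]
    - [0.15,0.15,0.15,0,0,-0.25,0]
    - [0.25,0.25,0.25,0,0,-0.4,0]
    - [0.35,0.3,0.35,0,0,-0.55,0]
    - [0.45,0.4,0.45,0,0,-0.7,0]
    - [0.54,0.48,0.5,0,0,-0.85,0]
    - [0.54,0.48,0.5,0,0,-1,0]
    - [0.54,0.48,0.5,0,0,-1,0]

```text
time_s: 7.1
eef_pos: [518.0, 263.0, 180.8]
tcp_rot: [[-0.949, 0.316, -0.001], [0.316, 0.949, -0.001], [0.0, -0.002, -1.0]]
contact_force: [-0.2, 0.9, -0.2]
width: 85.5
gripper_force: 0.0
```

Request:
drive_tool:
  targets:
    - [0,0,0,0,0,-0.1,0]
    - [0,0,0,0,0,-0.2,0]
    - [0,0,0,0,0,-0.29,0]
    - [0,0,0,0,0,-0.29,0]
    - [0,0,0,0,0,-0.29,0]
    - [0,0,0,0,0,-0.29,0]
    - [0,0,0,0,0,-0.29,0]
    - [0,0,0,0,0,-0.29,0]

```text
time_s: 8.1
eef_pos: [517.8, 264.9, 181.3]
tcp_rot: [[-0.996, 0.088, 0.0], [0.088, 0.996, -0.0], [-0.0, -0.0, -1.0]]
contact_force: [-0.1, -0.4, -0.9]
width: 85.8
gripper_force: 0.0
```

```bash
python3 - <<'E'
from h import *
import cv2
a=eyes.get_image("scene")[170:355,90:290]
cv2.imwrite("pics/s2.png",cv2.resize(a,None,fx=3,fy=3,interpolation=cv2.INTER_CUBIC))
o=bot.get_obs(); print(o["eef_pos"],o["joints"],np.arctan2(o["tcp_rot"][1,0],o["tcp_rot"][0,0]))
E
```

```text
[517.76797859 264.9183749  181.28400398] [ 0.03587386  0.56908684 -0.89185888  1.69354845  0.48557678  1.11638449
  0.48396431] 3.053447975173923
```

View pics/s2.png

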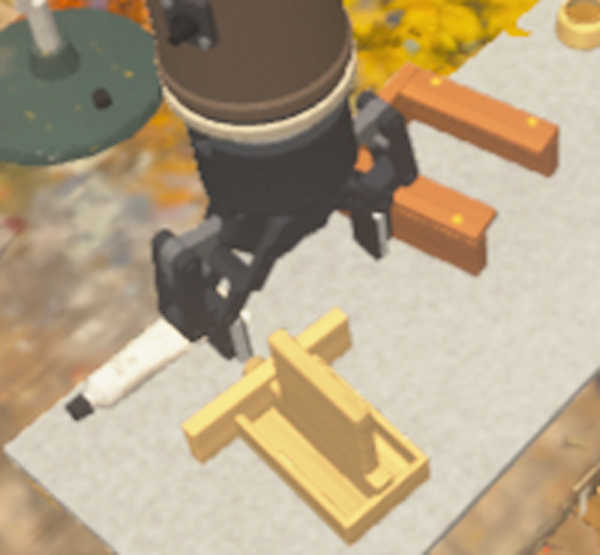

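The fingers straddle the tray handle symmetrically, with tips at crop pixels (240,350) and (375,250) and the handle between them. I'll descend and grip.

Request:
drive_tool:
  targets:
    - [0,0,0.1,0,0,0,0]
    - [0,0,0.3,0,0,0,0]
    - [0,0,0.5,0,0,0,0]
    - [0,0,0.65,0,0,0,0]
    - [0,0,0.8,0,0,0,0]
    - [0,0,0.9,0,0,0,0]
    - [0,0,0.95,0,0,0,0]
    - [0,0,0.95,0,0,0,0]

```text
time_s: 9.15
eef_pos: [517.8, 264.9, 86.2]
tcp_rot: [[-0.996, 0.088, -0.0], [0.088, 0.996, -0.0], [0.0, -0.0, -1.0]]
contact_force: [0.3, -0.7, 1.5]
width: 85.2
gripper_force: 0.0
```

Request:
drive_tool:
  targets:
    - [0,0,0,0,0,0,0.3]
    - [0,0,0,0,0,0,0.6]
    - [0,0,0,0,0,0,0.8]
    - [0,0,0,0,0,0,1]
    - [0,0,0,0,0,0,1]
    - [0,0,0,0,0,0,1]
    - [0,0,0,0,0,0,1]
    - [0,0,0,0,0,0,1]

```text
time_s: 10.15
eef_pos: [517.8, 265.1, 86.3]
tcp_rot: [[-0.996, 0.088, 0.0], [0.088, 0.996, 0.0], [-0.0, 0.0, -1.0]]
contact_force: [-0.1, 1.7, 0.3]
width: 11.4
gripper_force: 60.0
```

Request:
drive_tool:
  targets:
    - [0,0,-0.05,0,0,0,1]
    - [0,0,-0.15,0,0,0,1]
    - [0,0,-0.3,0,0,0,1]
    - [0,0,-0.45,0,0,0,1]
    - [0,0,-0.6,0,0,0,1]
    - [0,0,-0.7,0,0,0,1]
    - [0,0,-0.75,0,0,0,1]
    - [0,0,-0.75,0,0,0,1]

```text
time_s: 11.15
eef_pos: [517.9, 264.8, 161.4]
tcp_rot: [[-0.996, 0.088, 0.0], [0.088, 0.996, -0.0], [-0.0, -0.0, -1.0]]
contact_force: [-1.0, -0.5, -3.0]
width: 11.3
gripper_force: 59.5
```

```bash
python3 - <<'E'
from h import *
o=bot.get_obs(); p,R=o["eef_pos"],o["tcp_rot"]; print(p,o["width"])
for t in([500,190,161],[490,120,161],[480,42,161],[480,42,161]):
    row,p,R=go(p,R,t,.185); print(row.tolist(),p.round(),np.arctan2(R[1,0],R[0,0]).round(3))
E
```

```text
[517.86469366 264.84256383 161.42974089] 11.290604949690541
[0.112, -0.761, 0.004, 0.0, 0.0, 1.0] [500. 190. 161.] 2.268
[-0.472, -0.527, 0.0, 0.0, -0.0, 1.0] [490. 120. 161.] 1.483
[-0.786, -0.03, 0.0, 0.0, -0.0, 1.0] [480.  42. 161.] 0.697
[-0.0, -0.001, 0.0, 0.0, -0.0, 0.652] [480.  42. 161.] 0.185
```

Request:
drive_tool:
  targets:
    - [0.01,-0.08,0,0,0,0.1,1]
    - [0.03,-0.2,0,0,0,0.25,1]
    - [0.05,-0.3,0,0,0,0.4,1]
    - [0.07,-0.45,0,0,0,0.55,1]
    - [0.09,-0.55,0,0,0,0.7,1]
    - [0.1,-0.65,0,0,0,0.85,1]
    - [0.11,-0.76,0,0,0,1,1]
    - [0.11,-0.76,0,0,0,1,1]

```text
time_s: 12.15
eef_pos: [499.9, 189.2, 160.8]
tcp_rot: [[-0.642, 0.767, -0.001], [0.767, 0.642, -0.001], [-0.0, -0.001, -1.0]]
contact_force: [0.3, 0.7, -2.5]
width: 11.0
gripper_force: 59.4
```

Request:
drive_tool:
  targets:
    - [-0.05,-0.05,0,0,0,0.1,1]
    - [-0.12,-0.13,0,0,0,0.25,1]
    - [-0.2,-0.2,0,0,0,0.4,1]
    - [-0.27,-0.3,0,0,0,0.55,1]
    - [-0.33,-0.37,0,0,0,0.7,1]
    - [-0.4,-0.45,0,0,0,0.85,1]
    - [-0.47,-0.53,0,0,0,1,1]
    - [-0.47,-0.53,0,0,0,1,1]

```text
time_s: 13.15
eef_pos: [489.6, 119.9, 161.0]
tcp_rot: [[0.085, 0.996, -0.0], [0.996, -0.085, -0.001], [-0.001, -0.0, -1.0]]
contact_force: [0.2, 0.7, -2.9]
width: 11.4
gripper_force: 59.5
```

Request:
drive_tool:
  targets:
    - [-0.08,0,0,0,0,0.1,1]
    - [-0.2,-0.01,0,0,0,0.25,1]
    - [-0.3,-0.01,0,0,0,0.4,1]
    - [-0.45,-0.02,0,0,0,0.55,1]
    - [-0.55,-0.02,0,0,0,0.7,1]
    - [-0.67,-0.03,0,0,0,0.85,1]
    - [-0.79,-0.03,0,0,0,1,1]
    - [-0.79,-0.03,0,0,0,1,1]

```text
time_s: 14.15
eef_pos: [479.9, 41.7, 161.2]
tcp_rot: [[0.764, 0.645, -0.0], [0.645, -0.764, -0.0], [-0.0, 0.0, -1.0]]
contact_force: [0.7, 0.5, -2.8]
width: 11.3
gripper_force: 59.5
```

Request:
drive_tool:
  targets:
    - [0,0,0,0,0,0.1,1]
    - [0,0,0,0,0,0.25,1]
    - [0,0,0,0,0,0.4,1]
    - [0,0,0,0,0,0.55,1]
    - [0,0,0,0,0,0.65,1]
    - [0,0,0,0,0,0.65,1]
    - [0,0,0,0,0,0.65,1]
    - [0,0,0,0,0,0.65,1]

```text
time_s: 15.15
eef_pos: [479.8, 41.9, 161.3]
tcp_rot: [[0.982, 0.188, -0.0], [0.188, -0.982, 0.0], [-0.0, -0.0, -1.0]]
contact_force: [-0.2, -1.1, -3.7]
width: 11.2
gripper_force: 59.5
```

```bash
python3 - <<'E'
from h import *
import cv2
a=eyes.get_image("scene")[150:320,160:350]
cv2.imwrite("pics/s3.png",cv2.resize(a,None,fx=3.5,fy=3.5,interpolation=cv2.INTER_CUBIC)[:595])
o=bot.get_obs(); print(o["eef_pos"],o["joints"],np.arctan2(o["tcp_rot"][1,0],o["tcp_rot"][0,0]))
E
```

```text
[479.84340135  41.77834402 161.28108336] [-0.00768783  0.29748591 -0.23470454  1.9874188   0.08951328  0.86637756
 -1.67263023] 0.1886590665851265
```

View pics/s3.png

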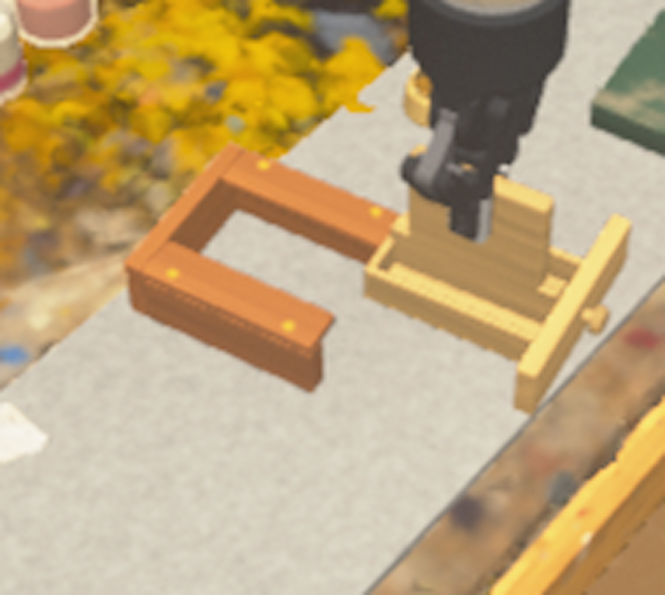

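The tray is level in the grip, plain end at crop (380,270), and lined up with the guide mouth, which runs from (320,350) to (395,245). I'll lower it to just above the board and slide it in.

Request:
drive_tool:
  targets:
    - [0,0,0.1,0,0,0,1]
    - [0,0,0.22,0,0,0,1]
    - [0,0,0.35,0,0,0,1]
    - [0,0,0.48,0,0,0,1]
    - [0,0,0.58,0,0,0,1]
    - [0,0,0.67,0,0,0,1]
    - [0,0,0.72,0,0,0,1]
    - [0,0,0.72,0,0,0,1]

```text
time_s: 16.2
eef_pos: [479.7, 41.6, 89.1]
tcp_rot: [[0.983, 0.186, -0.0], [0.186, -0.983, -0.0], [-0.0, 0.0, -1.0]]
contact_force: [-0.1, -0.6, -2.4]
width: 11.3
gripper_force: 59.5
```

Request:
drive_tool:
  targets:
    - [0.08,0,0,0,0,0,1]
    - [0.2,0,0,0,0,0,1]
    - [0.35,0,0,0,0,0,1]
    - [0.5,0,0,0,0,0,1]
    - [0.65,0,0,0,0,0,1]
    - [0.8,0,0,0,0,0,1]
    - [0.9,0,0,0,0,0,1]
    - [0.9,0,0,0,0,0,1]

```text
time_s: 17.2
eef_pos: [568.9, 58.6, 89.1]
tcp_rot: [[0.983, 0.186, 0.0], [0.186, -0.983, 0.0], [0.0, -0.0, -1.0]]
contact_force: [0.2, 0.4, -2.9]
width: 11.5
gripper_force: 59.5
```

```bash
python3 - <<'E'
from h import *
import cv2
a=eyes.get_image("scene")[150:320,160:350]
cv2.imwrite("pics/s4.png",cv2.resize(a,None,fx=3.5,fy=3.5,interpolation=cv2.INTER_CUBIC)[:595])
o=bot.get_obs(); print(o["eef_pos"],o["contact_force"])
E
```

```text
[568.09873884  58.38872058  89.10120519] [ 0.1757252  -0.45321615 -3.14156858]
```

View pics/s4.png

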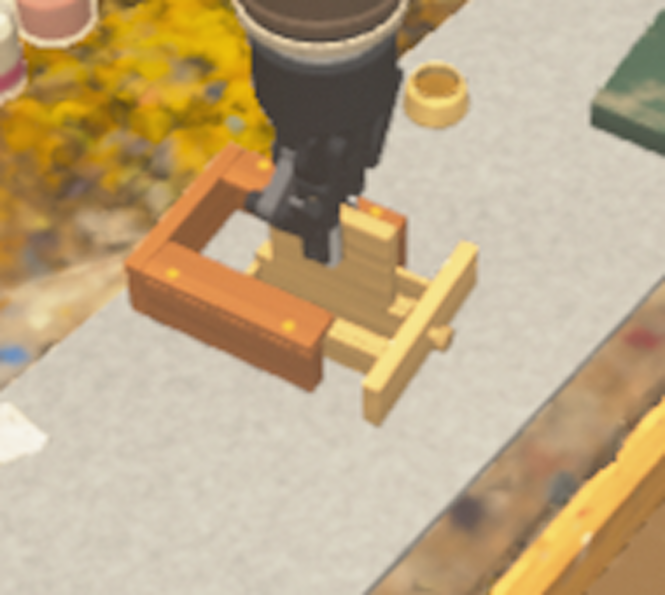

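The tray has entered under the lips. The front, at (420,335), is still about 34 mm from the rail ends.

Request:
drive_tool:
  targets:
    - [0.05,0,0,0,0,0,1]
    - [0.1,0,0.01,0,0,0,1]
    - [0.15,0,0.01,0,0,0,1]
    - [0.2,0,0.02,0,0,0,1]
    - [0.24,0,0.02,0,0,0,1]
    - [0.27,0,0.02,0,0,0,1]
    - [0.29,0,0.02,0,0,0,1]
    - [0.29,0,0.02,0,0,0,1]

```text
time_s: 18.25
eef_pos: [596.8, 63.8, 87.3]
tcp_rot: [[0.983, 0.186, 0.0], [0.186, -0.983, -0.0], [0.0, 0.0, -1.0]]
contact_force: [-0.2, 0.5, -2.7]
width: 11.0
gripper_force: 59.5
```

Request:
drive_tool:
  targets:
    - [0.01,0,0,0,0,0,1]
    - [0.02,0,0,0,0,0,1]
    - [0.03,0,0,0,0,0,1]
    - [0.04,0,0,0,0,0,1]
    - [0.04,0,0,0,0,0,1]
    - [0.05,0,0,0,0,0,1]
    - [0.05,0,0,0,0,0,1]
    - [0.05,0,0,0,0,0,1]

```text
time_s: 19.25
eef_pos: [601.6, 64.7, 87.3]
tcp_rot: [[0.983, 0.186, -0.0], [0.186, -0.983, -0.0], [-0.0, 0.0, -1.0]]
contact_force: [0.3, 0.2, -2.6]
width: 11.1
gripper_force: 59.5
```

Request:
drive_tool:
  targets:
    - [0.01,0,0,0,0,0,1]
    - [0.01,0,0,0,0,0,1]
    - [0.02,0,0,0,0,0,1]
    - [0.02,0,0,0,0,0,1]
    - [0.03,0,0,0,0,0,1]
    - [0.03,0,0,0,0,0,1]
    - [0.03,0,0,0,0,0,1]
    - [0.03,0,0,0,0,0,1]

```text
time_s: 20.25
eef_pos: [602.6, 64.6, 86.8]
tcp_rot: [[0.983, 0.185, -0.004], [0.185, -0.983, -0.001], [-0.004, 0.0, -1.0]]
contact_force: [-7.9, -1.0, 1.2]
width: 11.3
gripper_force: 60.3
```

Contact, at about 8 N. I'll set the tray down with a slight push and look before releasing.

Request:
drive_tool:
  targets:
    - [0,0,0.01,0,0,0,1]
    - [0,0,0.01,0,0,0,1]
    - [0.01,0,0.02,0,0,0,1]
    - [0.01,0,0.02,0,0,0,1]
    - [0.01,0,0.02,0,0,0,1]
    - [0.01,0,0.02,0,0,0,1]
    - [0.01,0,0.02,0,0,0,1]
    - [0.01,0,0.02,0,0,0,1]

```text
time_s: 21.25
eef_pos: [602.7, 64.6, 86.7]
tcp_rot: [[0.983, 0.185, -0.005], [0.185, -0.983, -0.002], [-0.005, 0.001, -1.0]]
contact_force: [-19.2, -4.1, 23.5]
width: 11.3
gripper_force: 63.7
```

```bash
python3 - <<'E'
from h import *
import cv2
a=eyes.get_image("scene")[185:295,180:320]
cv2.imwrite("pics/s5.png",cv2.resize(a,None,fx=5,fy=5,interpolation=cv2.INTER_CUBIC))
E
```

```text
(no output)
```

View pics/s5.png

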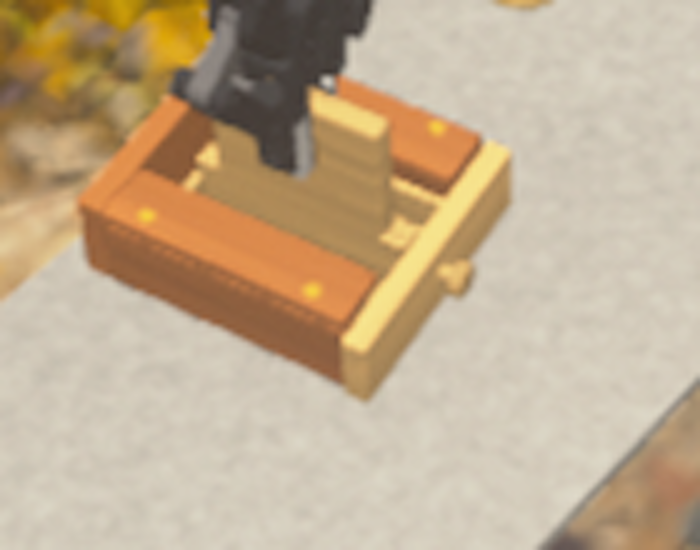

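The wide front sits against both rail ends, from (345,345) to (490,160), with no gap, and the tray is on the board. I'll ease the down-force, release, and retreat.

Request:
drive_tool:
  targets:
    - [0,0,-0.01,0,0,0,1]
    - [0,0,-0.02,0,0,0,1]
    - [0,0,-0.02,0,0,0,0.8]
    - [0,0,-0.02,0,0,0,0.5]
    - [0,0,-0.02,0,0,0,0.2]
    - [0,0,-0.02,0,0,0,0]
    - [0,0,-0.02,0,0,0,0]
    - [0,0,-0.02,0,0,0,0]

```text
time_s: 22.3
eef_pos: [605.6, 65.5, 87.3]
tcp_rot: [[0.983, 0.186, 0.0], [0.186, -0.983, -0.0], [0.0, 0.0, -1.0]]
contact_force: [-0.3, -0.1, -0.3]
width: 85.1
gripper_force: 0.0
```

Request:
drive_tool:
  targets:
    - [0,0,-0.05,0,0,0,0]
    - [0,0,-0.15,0,0,0,0]
    - [0,0,-0.3,0,0,0,0]
    - [0,0,-0.45,0,0,0,0]
    - [0,0,-0.6,0,0,0,0]
    - [0,0,-0.75,0,0,0,0]
    - [0,0,-0.9,0,0,0,0]
    - [0,0,-0.9,0,0,0,0]

```text
time_s: 23.3
eef_pos: [606.4, 65.6, 178.8]
tcp_rot: [[0.983, 0.186, 0.002], [0.186, -0.983, 0.0], [0.002, 0.0, -1.0]]
contact_force: [0.3, 0.3, -0.6]
width: 85.1
gripper_force: 0.0
```

```bash
python3 - <<'E'
from h import *
import cv2
a=eyes.get_image("scene")[185:295,180:320]
cv2.imwrite("pics/s6.png",cv2.resize(a,None,fx=5,fy=5,interpolation=cv2.INTER_CUBIC))
E
```

```text
(no output)
```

View pics/s6.png

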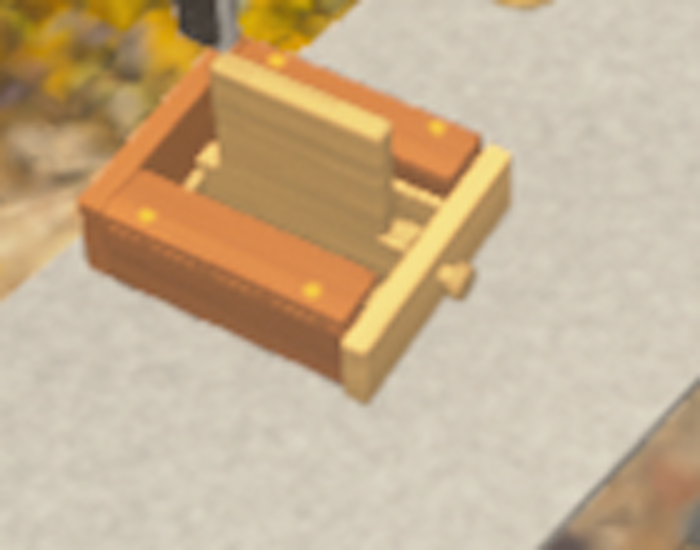

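The tray lies flat and fully home, with its front tight on both rail ends and the gripper clear above it.

```bash
python3 -c "
from rig import ticket
print(ticket.finish_job())"
```

```text
the job is handed in; nothing more can be done
None
```

The tray was turned end for end and slid plain end first under the lips; it now lies flat and released, its wide front against both rail ends, and the job was handed in at about 23 s.

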